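# Refit the blade nut of a bar blender jar

## Robot

A 6-joint arm with a two-finger parallel gripper is mounted at the origin on a cart in front of the work surface, level with it; the furniture and walls round the work are solid. World frame = base frame: x ahead of the robot, y to its left, z up, the work surface at z = 0. Lengths are in m, angles in rad, forces in N, time in s.
With the tool pointing down it reaches from about 0.35 to 0.8 m from the base axis. Payload 7.3 kg.
Tool frame: the origin (TCP) lies at the very end of the fingers, on their centre line; the grasp point (between the pads) lies 19 mm behind it (manip.tcp_to_grasp is the distance from the TCP to the grasp point, in m); z points along the fingers, y is the line along which they close (so a half turn about z gives the same grasp; the last joint's range is limited). The gripper opens to 85 mm and grips with 20 to 120 N. Pads are 22 mm wide; open, the fingers measure 114 mm over their backs; the gripper's body (76 mm by 85 mm) begins 54 mm behind the grasp point. The pads swing forward as they close: fully open they stand 13 mm farther back than shut.
Start: joints at [1.035, 0.342, 1.524, -0, 1.275, -0.146], TCP at [0.199, 0.486, 0.231] pointing down, gripper open.
Joint ranges: [-2.53, 2.53], [-0.77, 2.02], [0.04, 2.7], [-1, 4.14], [0.28, 2.66], [-3.11, 3.11]. Speed limits (rad/s): [2.57, 2.57, 3.14, 3.14, 3.14, 3.14].

## Interface

Orientations are given as [roll, pitch, yaw] about the fixed x, y, z axes, in that order (R = Rz(yaw) Ry(pitch) Rx(roll)).
In Python, from station import manip, eyes, order gives the robot as it stands.
- The arm moves only by the shell command python3 -m jog 'ROWS' [FORCE]. ROWS is JSON, a list of rows, each an object of numbers: "tx", "ty", "tz": the shift along the tool's x, y, z in m; "ax", "ay", "az": the turn, a rotation vector about the tool's x, y, z in degrees; "gripper": the opening, from 0 (shut) to 1 (fully open). In form: [{"tx": .., "ty": .., "tz": .., "ax": .., "ay": .., "az": .., "gripper": ..}, ...]. A call has 1 to 5 rows; each row is the pose to reach, as a shift and turn from the pose commanded when the call began, along the tool's axes at that moment; what a row does not reach only later rows make up. A row lasts 1/12 s, in which the tool goes at most 41.7 mm and 7.16 degrees, less where a joint would pass 70% of its speed; a pose out of reach is approached as far as the arm can. A call with a gripper value outside its range is refused whole. The fingers move at their own pace and stop on an object; FORCE is the grip in N (left out, the last holds). Time passes only in rows, so rows that repeat a pose let the fingers close. It gives the time, the measured TCP pose, the force, the opening and the grip force at its end, in the units of the state.
- manip.read_state(): the state, without advancing time (a new reading comes with each control period).
- eyes.capture(name): name is "scene" or "top" or "wrist"; returns the picture (480x640x3 uint8, blue, green, red); there is no depth.
- eyes.camera_model(name): a dict with "K" (3x3 intrinsics, pixels), "position" and "attitude" of the camera in the world. Camera axes: x right, y down, z forward; pixel columns grow to the right and rows downward; lengths in m; the calibration is good to about 2 mm. A picture is of the moment at which its call begins: read the wrist's pose just before it. camera_model takes no time and is no camera call; for the wrist camera it gives the pose at the moment of the call.
- order.job_done(): hands the job in; it is judged then, once.
The state is a dict: "t": time; "joint_positions": joint angles; "qvel": joint speeds; "tau": joint torques, N m; "tool_pos": TCP position; "eef_rot": TCP orientation; "wrist_force": force on the tool from outside, world axes, zero at the start; "moment": the same for the moment, N m; "opening": finger opening in m; "grip_force": force on a finger pad.
Only numpy, scipy, OpenCV 4.12 (cv2) and the standard library are available. Lean on these libraries where they do the work, as an engineer would, in place of code of your own. Each camera call takes 0.05 s, during which the arm holds its last target. There are 200 camera calls.

## Task

The blender jar stands upside down in its service stand and the hex retaining nut of its blade unit is still loose: with the gripper, turn the nut clockwise (seen from above) until it is hand-tight, where it becomes stiff, and do not force it further by hand. Then take the open-end spanner and tighten the nut until the tongue on its flange points at the raised mark on the jar, no further, about a sixth of a turn past hand-tight. Take the spanner off and lay it flat on the table clear of the stand, leaving the tumbler, shaker and basket where they are.

Things in the scene. Friction and masses are not known exactly. Their poses are not given: they have to be found in the camera images.
- jar_stand: clear blender jar upside down on a round aluminium stand 156 mm across, fixed; its top is a black collar, 120 mm across, 135 mm above the table. Origin on the table under the nut's axis, z up. Index mark towards -x. Handle towards -0.9 rad from +x, out to 110 mm, its top at 103 mm. A fixed steel drive socket, 25 mm across, rises through the nut to 168 mm
- retaining_nut: captive steel hex nut, axis vertical. Origin on the axis at its flange's underside, 138 mm above the table when hand-tight (sinks 4 mm per turn); z up. Flange 58 mm across, 5 mm thick; hexagon above it 44 mm across flats, 51 mm across corners, from z = 5 to 23 mm. Tongue along +x; corners at 0, 60, 120.. degrees, flat faces at 30, 90, 150.. degrees from +x
- nut_turn (a joint): turn of the nut in rad, grows clockwise seen from above (tightening). It starts between 0.2 and 1.3; turns easily (0.15 N m) to hand-tight at 2.353, where the nut meets its rubber seal and is stiff from there on (0.6 rising to 0.8 N m); tongue and mark are in line at 3.40. It stays where it is left
- nut_top (a point): centre of the hexagon's top face, 23 mm above the nut's origin
- nut_tongue (a point): tip of the tongue on the nut's flange, a pointed steel lug 10 mm wide that reaches 40.5 mm from the axis and is no higher than the flange
- index_mark (a point): inner end of the raised mark on the jar's collar: a steel bar 8 mm wide that runs outward from 44 to 56 mm from the axis, 4 mm above the collar (139 mm above the table)
- spanner: steel open-end spanner, 204 mm long, 0.24 kg. Origin at the jaw's centre, level with the underside; jaw opens to +x, handle to -x, z up. Jaw gap 47 mm (prong faces at y = +-23.5 mm, x from -12 to 28 mm), closed behind at x = -28 mm; head 83 mm wide, z from 3.5 to 12.5 mm. Black handle from x = -71 to -175 mm, 22 mm wide, z from 0 to 16 mm
- spanner_grip (a point): middle of the spanner's handle, at x = -115 mm, z = 8 mm of the spanner's frame; a good place to hold it, with the fingers on the two sides
- tumbler: drinking glass, 81 mm across, 93 mm high; origin under its centre; bystander
- shaker: pepper shaker, 44 mm across, 90 mm high; origin under its centre; bystander
- basket: small round condiment basket, 102 mm across, 60 mm high; origin under its centre; bystander
- motor_base: the blender's motor base, a tapered steel housing 178 mm square, 170 mm high, fixed; origin under its centre; bystander

How it is judged:
On the way, in this order (a step that is already met when the one before it is completed fails the run):
1. the nut is turned down by hand until it is hand-tight (value of joint nut_turn between 2.203 and 2.653 rad), for 0.2 s.
2. the spanner is on the nut and has brought the tongue in line with the mark (value of joint nut_turn above 3.2 rad and horizontal distance between spanner and retaining_nut below 0.02 m), for 0.1 s.
At the end, for the whole second after the job is handed in: The tongue points at the mark within 0.2 rad either way (nut_turn 3.20 to 3.60), the nut is still, and the spanner lies still and flat on the table itself (within 0.08 rad), not touching the jar or its stand (value of joint nut_turn between 3.2 and 3.6 rad and velocity of joint nut_turn below 0.05 rad/s and height (world z) of spanner_grip below 0.014 m and angle between spanner's own z axis and vertical below 0.08 rad and contact force between spanner and jar_stand below 0.05 N and linear speed of spanner below 0.02 m/s).
It fails at once if the nut is forced by the fingers or the arm more than 0.3 rad past hand-tight (value of joint nut_turn above 2.653 rad and contact force between any of the fingers, the arm and retaining_nut above 0.5 N).
It fails at once if the spanner drives the nut before it is hand-tight (more than 0.25 rad short) (value of joint nut_turn below 2.103 rad and contact force between spanner and retaining_nut above 0.5 N).
It fails at once if the nut is turned more than 0.3 rad past the mark and crushes its seal (value of joint nut_turn above 3.7 rad).
It fails at once if the tumbler, shaker or basket is pushed aside by more than 30 mm (distance of any of tumbler, shaker, basket from where it was at the start of the episode above 0.03 m).
It also fails if it takes over 67 s, if anything falls off the work surface, if the arm or the gripper's body presses on something with over 40 N, if the wrist force passes 120 N, or if a joint passes its speed limit or range.

## Working session

There is one attempt and no reset: what is moved stays moved. The work goes in short steps, Python scripts to look and compute and a shell command to move; the robot and the scene stay as the last step left them, time stands still between calls to the robot, and variables do not carry over. Pictures are saved under pics/ and viewed, at most 10 in all, crops included, and the job is handed in when it is done.

```bash
ls; mkdir -p pics; python3 - <<'E'
from station import manip, eyes
import cv2, json
print(manip.read_state())
for n in("top","scene"):
    im=eyes.capture(n); cv2.imwrite(f"pics/{n}0.png",im)
    print(n,eyes.camera_model(n))
print(eyes.camera_model("wrist"))
E
```

```text
pics
{'t': 0.0, 'joint_positions': array([ 1.03500366e+00,  3.42697431e-01,  1.52501317e+00,  3.34925498e-05,
        1.27541092e+00, -1.45944254e-01]), 'qvel': array([-0.00114832,  0.00188759,  0.00082828,  0.00097813, -0.00078833,
        0.00089479]), 'tau': array([ 2.20242167e-03, -4.33678937e+01, -2.46014017e+01,  6.93547236e-05,
        7.63648044e-03,  1.91289638e-05]), 'tool_pos': array([0.19926117, 0.48528216, 0.23064044]), 'eef_rot': array([-3.14008470e+00, -2.54023685e-04,  2.75173428e+00]), 'wrist_force': array([ 0.49864729, -0.00102506, -0.2333392 ]), 'moment': array([ 0.01443206,  0.04601892, -0.00091871]), 'grip_force': 0.0, 'opening': 0.08533444226036237}
top {'K': array([[624.5242942 ,   0.        , 318.05620353],
       [  0.        , 624.5242942 , 237.76094031],
       [  0.        ,   0.        ,   1.        ]]), 'position': array([ 0.41366967, -0.00617223,  1.54251964]), 'attitude': array([-3.03857674e+00,  1.61620147e-03, -1.56177885e+00])}
scene {'K': array([[468.32068556,   0.        , 316.70530672],
       [  0.        , 468.32068556, 244.20154824],
       [  0.        ,   0.        ,   1.        ]]), 'position': array([1.30936779, 0.22773595, 0.78957431]), 'attitude': array([-2.28230826e+00, -2.23940093e-03,  1.89461618e+00])}
{'K': array([[409.65204893,   0.        , 317.25607689],
       [  0.        , 409.65204893, 236.6571441 ],
       [  0.        ,   0.        ,   1.        ]]), 'position': array([0.12992262, 0.51472769, 0.37437585]), 'attitude': array([2.83737289e+00, 1.23907228e-03, 1.17967081e+00])}
```

View pics/top0.png

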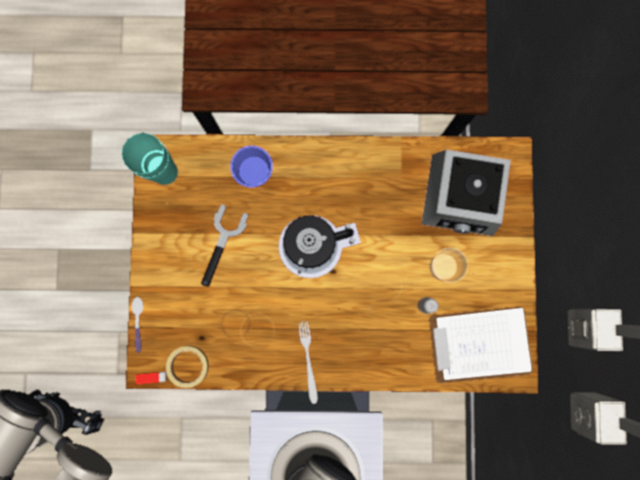

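View pics/scene0.png

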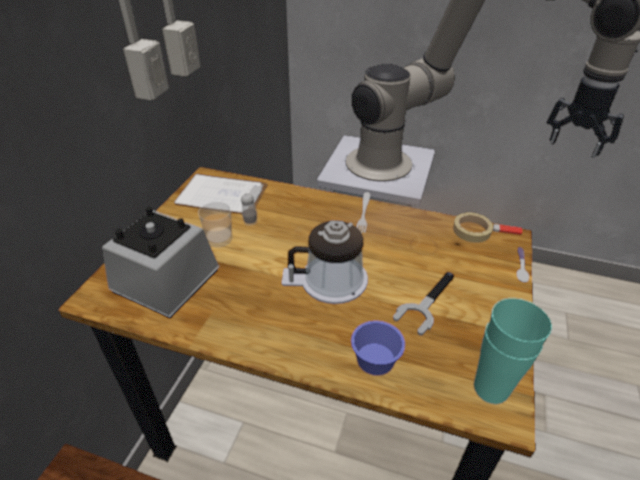

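```bash
cat > h.py <<'E'
import numpy as np, cv2
from scipy.spatial.transform import Rotation as R
from station import manip, eyes
def ray(cm,u,v):
    d=R.from_euler('xyz',cm["attitude"]).as_matrix()@np.linalg.inv(cm["K"])@[u,v,1]
    return cm["position"],d
def plane(cm,u,v,z):
    o,d=ray(cm,u,v); return o+d*(z-o[2])/d[2]
def proj(cm,P):
    p=cm["K"]@(R.from_euler('xyz',cm["attitude"]).as_matrix().T@(np.asarray(P)-cm["position"])); return p[:2]/p[2]
E
python3 - <<'E'
from h import *
T=eyes.camera_model("top")
for n,u,v,z in[("nut",309,240,.16),("markbit",300,262,.139),("tongue",324,238,.14),("handle end",353,235,.1),("sp tip",205,284,.016),("spjawL",216,208,.01),("spjawR",245,209,.01),("spneck",225,238,.01),("basket",251,167,.06),("tumbler",448,264,.05),("shaker",429,305,.09),("motor",477,184,.17)]:
    print(n,plane(T,u,v,z).round(3))
a=cv2.imread("pics/top0.png")
c1=cv2.resize(a[195:295,255:375],None,fx=5,fy=5,interpolation=cv2.INTER_CUBIC)
cv2.imwrite("pics/c1.png",c1)
E
```

```text
nut [0.551 0.017 0.16 ]
markbit [0.504 0.038 0.139]
tongue [ 0.558 -0.016  0.14 ]
handle end [ 0.57  -0.084  0.1  ]
sp tip [0.456 0.272 0.016]
spjawL [0.644 0.251 0.01 ]
spjawR [0.642 0.179 0.01 ]
spneck [0.569 0.227 0.01 ]
basket [0.737 0.161 0.06 ]
tumbler [ 0.508 -0.314  0.05 ]
shaker [ 0.41 -0.26  0.09]
motor [ 0.679 -0.356  0.17 ]
```

View pics/c1.png

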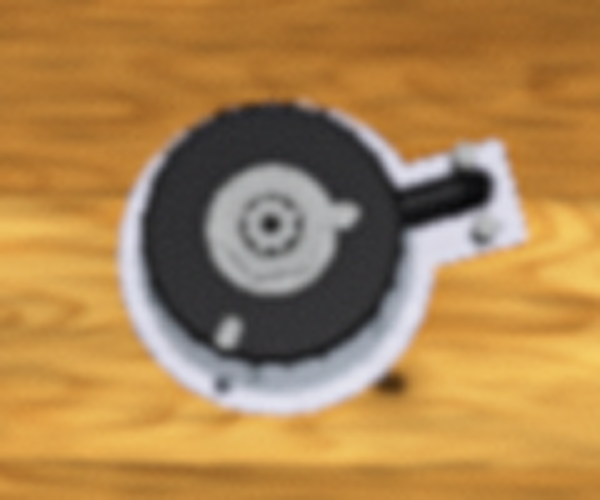

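The crop shows the tongue tip at about (357,212), the mark at (230,331) and the flange centre at (267,230). I'll fly over the spanner, look, then go on to the nut.

```bash
python3 -m jog '[{"tx":-0.04,"ty":-0.008,"tz":-0.01},{"tx":-0.08,"ty":-0.016,"tz":-0.02},{"tx":-0.12,"ty":-0.024,"tz":-0.03},{"tx":-0.16,"ty":-0.032,"tz":-0.03},{"tx":-0.2,"ty":-0.04,"tz":-0.03}]' && python3 -m jog '[{"tx":-0.04,"ty":-0.008},{"tx":-0.08,"ty":-0.016},{"tx":-0.12,"ty":-0.024},{"tx":-0.16,"ty":-0.032},{"tx":-0.2,"ty":-0.04}]' && python3 -m jog '[{"tx":-0.025,"ty":-0.005},{"tx":-0.025,"ty":-0.005},{"tx":-0.025,"ty":-0.005}]'
python3 - <<'E'
from h import *
cm=eyes.camera_model("wrist");im=eyes.capture("wrist");cv2.imwrite("pics/w1.png",im)
np.save("w1.npy",cm,allow_pickle=True)
s=manip.read_state();print(s["t"],s["tool_pos"],s["eef_rot"],s["joint_positions"].round(2))
E
```

```text
0.15 [0.19932033 0.48536421 0.23079022] [-3.14042969e+00 -1.67563881e-04  2.75181616e+00] [ 1.04  0.34  1.52 -0.    1.28 -0.15]invalid input
```

View pics/w1.png

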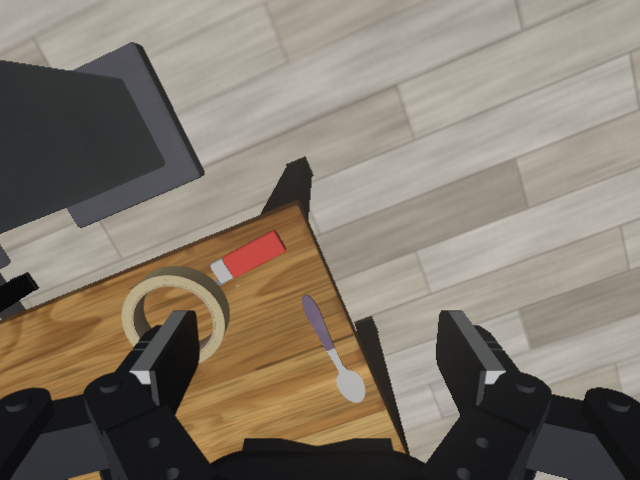

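The picture shows only the table's left corner (tape, red stick, spoon): the jog was refused, so the arm has not moved. I'll retry with all the keys given.

```bash
python3 -m jog '[{"tx":-0.04,"ty":-0.008,"tz":-0.01,"ax":0,"ay":0,"az":0,"gripper":1},{"tx":-0.08,"ty":-0.016,"tz":-0.02,"ax":0,"ay":0,"az":0,"gripper":1},{"tx":-0.12,"ty":-0.024,"tz":-0.03,"ax":0,"ay":0,"az":0,"gripper":1},{"tx":-0.16,"ty":-0.032,"tz":-0.03,"ax":0,"ay":0,"az":0,"gripper":1},{"tx":-0.2,"ty":-0.04,"tz":-0.03,"ax":0,"ay":0,"az":0,"gripper":1}]'
```

```text
t: 0.57
tool_pos: [0.3707, 0.3715, 0.2619]
eef_rot: [3.14, 0.001, 2.752]
wrist_force: [1.5, 1.3, 0.4]
opening: 0.0854
grip_force: 0.0
```

```bash
python3 -m jog '[{"tx":-0.04,"ty":-0.008,"tz":0,"ax":0,"ay":0,"az":0,"gripper":1},{"tx":-0.08,"ty":-0.016,"tz":0,"ax":0,"ay":0,"az":0,"gripper":1},{"tx":-0.12,"ty":-0.024,"tz":0,"ax":0,"ay":0,"az":0,"gripper":1},{"tx":-0.16,"ty":-0.032,"tz":0,"ax":0,"ay":0,"az":0,"gripper":1},{"tx":-0.18,"ty":-0.036,"tz":0,"ax":0,"ay":0,"az":0,"gripper":1}]'
python3 - <<'E'
from h import *
cm=eyes.camera_model("wrist");im=eyes.capture("wrist");cv2.imwrite("pics/w2.png",im)
np.save("w2.npy",cm,allow_pickle=True)
s=manip.read_state();print(s["t"],s["tool_pos"],s["eef_rot"],s["joint_positions"].round(2))
E
python3 -m jog '[{"tx":-0.02,"ty":-0.03,"tz":0,"ax":0,"ay":0,"az":0,"gripper":1},{"tx":-0.04,"ty":-0.065,"tz":0,"ax":0,"ay":0,"az":0,"gripper":1},{"tx":-0.06,"ty":-0.1,"tz":0,"ax":0,"ay":0,"az":0,"gripper":1},{"tx":-0.07,"ty":-0.135,"tz":0,"ax":0,"ay":0,"az":0,"gripper":1},{"tx":-0.08,"ty":-0.17,"tz":0,"ax":0,"ay":0,"az":0,"gripper":1}]'
```

```text
t: 0.98
tool_pos: [0.5253, 0.2677, 0.2606]
eef_rot: [-3.141, 0.001, 2.749]
wrist_force: [-0.3, -0.5, -0.4]
opening: 0.0856
grip_force: 0.0
1.0333 [0.5269412  0.26647363 0.26022313] [-3.14025050e+00  1.67864693e-03  2.74687645e+00] [ 0.34  0.45  1.28 -0.    1.41 -0.84]
t: 1.45
tool_pos: [0.5311, 0.0817, 0.2608]
eef_rot: [-3.141, -0.001, 2.752]
wrist_force: [-0.1, -0.5, 0.7]
opening: 0.0854
grip_force: 0.0
```

View pics/w2.png

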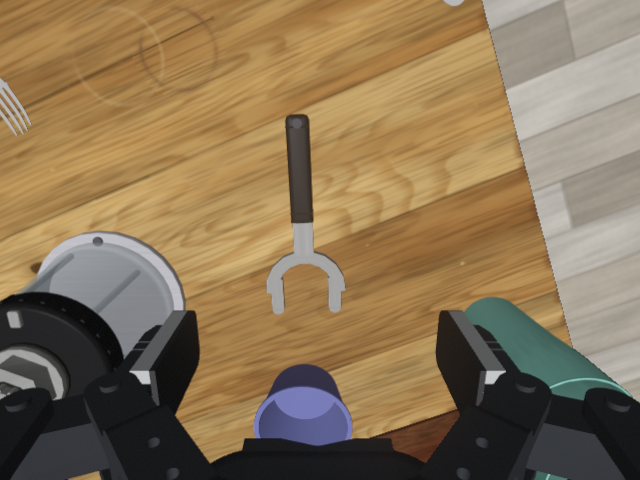

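The spanner lies free, handle from about (297,117) to (302,222), prong tips at (279,310) and (336,308). Next I'll look at the nut from directly above.

```bash
python3 -m jog '[{"tx":-0.02,"ty":-0.025,"tz":0,"ax":0,"ay":0,"az":0,"gripper":1},{"tx":-0.043,"ty":-0.052,"tz":0,"ax":0,"ay":0,"az":0,"gripper":1},{"tx":-0.043,"ty":-0.052,"tz":0,"ax":0,"ay":0,"az":0,"gripper":1}]'
python3 - <<'E'
from h import *
cm=eyes.camera_model("wrist");im=eyes.capture("wrist");cv2.imwrite("pics/w3.png",im)
np.save("w3.npy",cm,allow_pickle=True)
s=manip.read_state();print(s["t"],s["tool_pos"],s["eef_rot"],s["joint_positions"].round(2))
w2=np.load("w2.npy",allow_pickle=True).item()
P=[plane(w2,*p) for p in((297,117,.016),(302,222,.016),(279,310,.0125),(336,308,.0125))]
print(np.array(P).round(4)); d=P[1]-P[0]; print("sp yaw",np.arctan2(d[1],d[0]))
pm=(P[2]+P[3])/2; d=pm-P[0]; print(np.arctan2(d[1],d[0]), np.hypot(*d[:2]))
E
```

```text
t: 1.7
tool_pos: [0.5525, 0.0136, 0.2609]
eef_rot: [-3.14, 0.001, 2.747]
wrist_force: [-0.8, 0.3, 0.3]
opening: 0.0854
grip_force: 0.0
1.75 [0.55183869 0.01619704 0.26081679] [-3.14110907e+00 -4.14377205e-04  2.74739241e+00] [-0.11  0.37  1.4  -0.    1.37 -1.29]
[[0.4562 0.2769 0.016 ]
 [0.549  0.2421 0.016 ]
 [0.6295 0.1808 0.0125]
 [0.6506 0.2376 0.0125]]
sp yaw -0.3594431610851673
-0.3531033509612631 0.19593431701701441
```

View pics/w3.png

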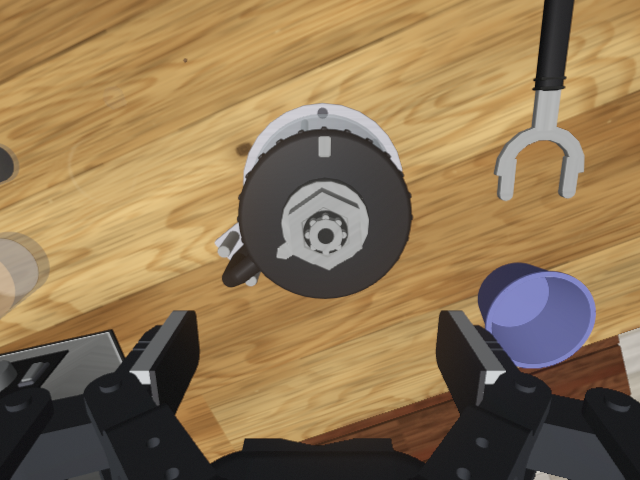

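```bash
python3 - <<'E'
from h import *
cm=np.load("w3.npy",allow_pickle=True).item(); im=cv2.imread("pics/w3.png")
P=lambda u,v,z:plane(cm,u,v,z)[:2]
c=P(325,236,.168); print("axis socket",c.round(4),"collar",P(325,213,.135).round(4))
g=cv2.cvtColor(im,cv2.COLOR_BGR2GRAY)
roi=np.zeros_like(g); cv2.circle(roi,(325,213),80,255,-1)
m=((g>95)&(roi>0)).astype(np.uint8)
n,l,st,ce=cv2.connectedComponentsWithStats(m)
for i in range(1,n):
    if st[i,4]>50: print(i,st[i],ce[i].round(1))
i=np.argmax(st[1:,4])+1
ys,xs=np.where(l==i); 
c2=(c+P(325,213,.135))/2
W=np.array([P(x,y,.143) for x,y in zip(xs,ys)]); 
for c0 in(c,c2):
    r=np.hypot(*(W-c0).T); k=r>.0325
    a=np.arctan2(*(W[k].mean(0)-c0)[::-1]); mk=P(324,147,.139)-c0; b=np.arctan2(mk[1],mk[0])
    print("tongue",a,"tip r",r.max(),"mark",b,np.hypot(*mk),"q",3.40-((a-b)%(2*np.pi)))
E
```

```text
axis socket [0.5533 0.0188] collar [0.5479 0.0216]
1 [318 136  13  22 274] [324.  146.3]
2 [ 276  181   93   89 5407] [322.8 224.5]
tongue -1.3610456010582412 tip r 0.03995551752202715 mark 2.754504835980791 0.050198961907169416 q 1.232365129859446
tongue -1.1520630130247582 tip r 0.04193337353386366 mark 2.7603975218104875 0.04721334859384805 q 1.0292752276556594
```

```bash
python3 -m jog '[{"tx":0,"ty":0.003,"tz":0.03,"ax":0,"ay":0,"az":-5.5,"gripper":0.9},{"tx":0,"ty":0.003,"tz":0.065,"ax":0,"ay":0,"az":-5.5,"gripper":0.9},{"tx":0,"ty":0.003,"tz":0.095,"ax":0,"ay":0,"az":-5.5,"gripper":0.85},{"tx":0,"ty":0.003,"tz":0.112,"ax":0,"ay":0,"az":-5.5,"gripper":0.8},{"tx":0,"ty":0.003,"tz":0.116,"ax":0,"ay":0,"az":-5.5,"gripper":0.75}]' 30
python3 -m jog '[{"tx":0,"ty":0,"tz":0,"ax":0,"ay":0,"az":0,"gripper":0.55},{"tx":0,"ty":0,"tz":0,"ax":0,"ay":0,"az":0,"gripper":0.45},{"tx":0,"ty":0,"tz":0,"ax":0,"ay":0,"az":0,"gripper":0.4},{"tx":0,"ty":0,"tz":0,"ax":0,"ay":0,"az":0,"gripper":0.4},{"tx":0,"ty":0,"tz":0,"ax":0,"ay":0,"az":0,"gripper":0.4}]' 30; python3 -c "
from h import *;s=manip.read_state();print(s['moment'],s['joint_positions'])"
```

```text
t: 2.17
tool_pos: [0.5501, 0.0232, 0.1417]
eef_rot: [-3.141, -0.007, 2.849]
wrist_force: [-0.1, 0.3, 0.4]
opening: 0.0641
grip_force: 0.0
t: 2.58
tool_pos: [0.5513, 0.0195, 0.1464]
eef_rot: [-3.137, -0.001, 2.848]
wrist_force: [-6.6, -11.6, -1.8]
opening: 0.0429
grip_force: 34.3
[-1.77804998  1.04654777 -0.08668451] [-0.10107594  0.47209901  1.57026547 -0.00487538  1.10149362 -1.37602712]
```

```bash
python3 -m jog '[{"tx":0,"ty":-0.002,"tz":0,"ax":0,"ay":0,"az":0,"gripper":0.3},{"tx":0,"ty":-0.002,"tz":0,"ax":0,"ay":0,"az":0,"gripper":0.3},{"tx":0,"ty":-0.002,"tz":0,"ax":0,"ay":0,"az":0,"gripper":0.3}]' 60; python3 -c "
from h import *;s=manip.read_state();print(s['moment'],s['joint_positions'])"
```

```text
t: 2.83
tool_pos: [0.5513, 0.0194, 0.1465]
eef_rot: [-3.14, -0.001, 2.848]
wrist_force: [-5.3, -4.2, 0.0]
opening: 0.0427
grip_force: 64.4
[-0.57979321  0.99747241 -0.07617241] [-1.03185881e-01  4.71009426e-01  1.57166515e+00 -1.28994385e-03
  1.09990123e+00 -1.37964454e+00]
```

```bash
python3 -m jog '[{"tx":0.0,"ty":-0.001,"tz":0,"ax":0,"ay":0,"az":6,"gripper":0.3},{"tx":0,"ty":-0.001,"tz":0,"ax":0,"ay":0,"az":13,"gripper":0.3},{"tx":0,"ty":-0.001,"tz":0,"ax":0,"ay":0,"az":20,"gripper":0.3},{"tx":0,"ty":-0.001,"tz":0,"ax":0,"ay":0,"az":27,"gripper":0.3},{"tx":0,"ty":-0.001,"tz":0,"ax":0,"ay":0,"az":34,"gripper":0.3}]' 60; python3 -c "
from h import *;s=manip.read_state();print(s['moment'],s['joint_positions'])"
python3 -m jog '[{"tx":0.0,"ty":0,"tz":0,"ax":0,"ay":0,"az":6,"gripper":0.3},{"tx":0,"ty":0,"tz":0,"ax":0,"ay":0,"az":12,"gripper":0.3},{"tx":0,"ty":0,"tz":0,"ax":0,"ay":0,"az":18,"gripper":0.3},{"tx":0,"ty":0,"tz":0,"ax":0,"ay":0,"az":24,"gripper":0.3},{"tx":0,"ty":0,"tz":0,"ax":0,"ay":0,"az":24,"gripper":0.3}]' 60; python3 -c "
from h import *;s=manip.read_state();print(s['moment'],s['joint_positions'])"
```

```text
t: 3.25
tool_pos: [0.5514, 0.0194, 0.1462]
eef_rot: [-3.141, -0.0, 2.249]
wrist_force: [-3.6, -0.5, -3.7]
opening: 0.0425
grip_force: 63.9
[0.08048476 0.36612782 0.17075818] [-1.03908853e-01  4.71058402e-01  1.57251137e+00  2.28964049e-04
  1.09836758e+00 -7.82407985e-01]
t: 3.67
tool_pos: [0.5516, 0.0194, 0.146]
eef_rot: [3.142, -0.0, 1.832]
wrist_force: [-2.7, 0.9, -3.8]
opening: 0.0424
grip_force: 63.9
[ 0.10062702  0.35259213 -0.20616674] [-1.03934232e-01  4.71453581e-01  1.57254756e+00  4.15191383e-04
  1.09770501e+00 -3.65671978e-01]
```

```bash
for i in 1 2; do python3 -m jog '[{"tx":0,"ty":0,"tz":0,"ax":0,"ay":0,"az":3,"gripper":0.3},{"tx":0,"ty":0,"tz":0,"ax":0,"ay":0,"az":3,"gripper":0.3}]' | sed -n 3p; python3 -c "
from h import *;s=manip.read_state();print(s['t'],s['moment'][2])"; done
```

```text
eef_rot: [3.141, -0.001, 1.785]
3.8333 0.024741389901156475
eef_rot: [3.142, -0.001, 1.733]
4.0 -0.03982561041451878
```

```bash
for i in 1 2 3; do python3 -m jog '[{"tx":0,"ty":0,"tz":0,"ax":0,"ay":0,"az":2,"gripper":0.3},{"tx":0,"ty":0,"tz":0,"ax":0,"ay":0,"az":2,"gripper":0.3}]' | sed -n 3p; python3 -c "
from h import *;s=manip.read_state();print(s['t'],s['moment'][2],s['tau'][5])"; done
```

```text
eef_rot: [3.142, -0.001, 1.698]
4.1667 0.024713083101089807 0.4688824340701103
eef_rot: [3.141, -0.001, 1.663]
4.3333 0.04259265590976488 0.434712627902627
eef_rot: [3.142, -0.001, 1.628]
4.5 0.03818841888321852 0.4322022758424282
```

```bash
python3 -m jog '[{"tx":0,"ty":0,"tz":0,"ax":0,"ay":0,"az":0,"gripper":0.8},{"tx":0,"ty":0,"tz":0,"ax":0,"ay":0,"az":0,"gripper":0.8},{"tx":0,"ty":0,"tz":-0.02,"ax":0,"ay":0,"az":0,"gripper":0.8},{"tx":0,"ty":0,"tz":-0.06,"ax":0,"ay":0,"az":0,"gripper":1},{"tx":0,"ty":0,"tz":-0.1,"ax":0,"ay":0,"az":0,"gripper":1}]'
python3 -m jog '[{"tx":0,"ty":0,"tz":-0.015,"ax":0,"ay":0,"az":0,"gripper":1},{"tx":0,"ty":0,"tz":-0.015,"ax":0,"ay":0,"az":0,"gripper":1},{"tx":0,"ty":0,"tz":-0.015,"ax":0,"ay":0,"az":0,"gripper":1}]'
python3 - <<'E'
from h import *
cm=eyes.camera_model("wrist");im=eyes.capture("wrist");cv2.imwrite("pics/w4.png",im)
np.save("w4.npy",cm,allow_pickle=True)
E
```

```text
t: 4.92
tool_pos: [0.5518, 0.0185, 0.2462]
eef_rot: [-3.141, 0.0, 1.628]
wrist_force: [1.9, -0.4, 0.4]
opening: 0.0854
grip_force: 0.0
t: 5.17
tool_pos: [0.5527, 0.0185, 0.2617]
eef_rot: [3.137, 0.001, 1.627]
wrist_force: [-1.2, -0.6, -0.9]
opening: 0.0856
grip_force: 0.0
```

View pics/w4.png

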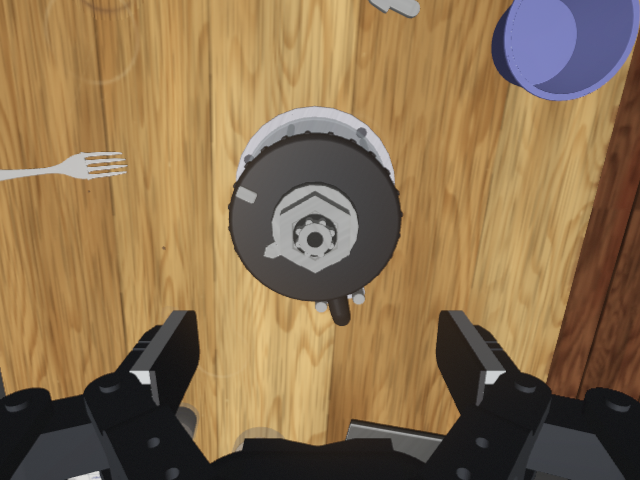

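The tongue tip is now at (267,254), the mark at (246,194) and the socket top at (315,239); the hex corners point straight up and down.

```bash
python3 - <<'E'
from h import *
cm=np.load("w4.npy",allow_pickle=True).item()
w3=np.load("w3.npy",allow_pickle=True).item()
P=lambda u,v,z,cm=cm:plane(cm,u,v,z)[:2]
for z in(.165,.168):print("ax",P(315,239,z))
g=lambda v:np.arctan2(v[1],v[0])
print("mark pos",P(246,194,.139),P(324,146.3,.139,w3))
for c in(P(315,239,.168),np.array([.5515,.0194])):
    mk=P(246,194,.139)-c; t=P(265,255,.141)-c
    print(np.hypot(*mk),np.hypot(*t),"mark",g(mk),"tongue",g(t),"q",3.4-(g(t)-g(mk))%(2*np.pi))
print("corner tongue from yaw",1.628+np.pi*2/3-2*np.pi+2*np.pi)
E
```

```text
ax [0.55310128 0.01804849]
ax [0.55305255 0.01901115]
mark pos [0.50642177 0.03839442] [0.50637788 0.03795653]
0.05049891964040105 0.03982308306749481 mark 2.7476466017795587 tongue -2.55599698106594 q 2.4204582756659128
0.04891660958562337 0.03876215434086184 mark 2.742804369268952 tongue -2.52549478992037 q 2.3851138520097357
corner tongue from yaw 3.722395102393195
```

```bash
python3 -m jog '[{"tx":0.04,"ty":0.002,"tz":0,"ax":0,"ay":0,"az":-6.6,"gripper":1},{"tx":0.08,"ty":0.004,"tz":0,"ax":0,"ay":0,"az":-13.2,"gripper":1},{"tx":0.12,"ty":0.006,"tz":0,"ax":0,"ay":0,"az":-19.8,"gripper":1},{"tx":0.16,"ty":0.008,"tz":0,"ax":0,"ay":0,"az":-26.4,"gripper":1},{"tx":0.2,"ty":0.01,"tz":0,"ax":0,"ay":0,"az":-33,"gripper":1}]'
python3 -m jog '[{"tx":0.01,"ty":-0.006,"tz":0,"ax":0,"ay":0,"az":-6.6,"gripper":1},{"tx":0.018,"ty":-0.011,"tz":0,"ax":0,"ay":0,"az":-13.2,"gripper":1},{"tx":0.018,"ty":-0.011,"tz":0,"ax":0,"ay":0,"az":-19.8,"gripper":1},{"tx":0.018,"ty":-0.011,"tz":0,"ax":0,"ay":0,"az":-26.4,"gripper":1},{"tx":0.018,"ty":-0.011,"tz":0,"ax":0,"ay":0,"az":-33,"gripper":1}]'
python3 -m jog '[{"tx":0,"ty":0,"tz":0,"ax":0,"ay":0,"az":0,"gripper":1},{"tx":0,"ty":0,"tz":0,"ax":0,"ay":0,"az":0,"gripper":1}]'
cat > sp.py <<'E'
from h import *
def spanner(cm,im,z0=0.,guess=None):
    # all spanner pixels: dark or grey, near the expected line; returns handle axis
    hsv=cv2.cvtColor(im,cv2.COLOR_BGR2HSV)
    m=((hsv[...,2]<75)|((hsv[...,1]<45)&(hsv[...,2]>90))).astype(np.uint8)
    n,l,st,ce=cv2.connectedComponentsWithStats(cv2.morphologyEx(m,cv2.MORPH_CLOSE,np.ones((5,5))))
    k=l[int(guess[1]),int(guess[0])]; assert k>0
    print("box",st[k]); return l==k,hsv
E
python3 - <<'E'
from sp import *
cm=eyes.camera_model("wrist");im=eyes.capture("wrist");cv2.imwrite("pics/w5.png",im)
np.save("w5.npy",cm,allow_pickle=True)
s=manip.read_state();print(s["t"],s["tool_pos"],s["eef_rot"])
g=proj(cm,[.508,.258,.012]);print("guess",g)
M,hsv=spanner(cm,im,guess=g)
W=lambda mask,z:np.array([plane(cm,x,y,z)[:2] for y,x in zip(*np.where(mask))])
H=W(M&(hsv[...,2]<75),.016); c=H.mean(0); u,sv,vt=np.linalg.svd(H-c,full_matrices=False); a=vt[0]*np.sign(vt[0][0])
p=(H-c)@a; print("handle c",c,"yaw",np.arctan2(a[1],a[0]),"ext",p.min(),p.max())
G=W(M&(hsv[...,2]>90)&(hsv[...,1]<45),.0125); pg=(G-c)@a; q=(G-c)@[-a[1],a[0]]
print("jaw ext",pg.min(),pg.max(),"lat",q.min(),q.max()); 
for o in(c+a*(pg.max()-.028-.115),c+a*(p.min()+.060),c+a*(p.max()-.044)):print("grip est",o)
E
```

```text
t: 5.63
tool_pos: [0.5501, 0.2205, 0.2585]
eef_rot: [-3.139, -0.001, 2.208]
wrist_force: [-0.1, 0.3, -0.5]
opening: 0.0856
grip_force: 0.0
t: 6.05
tool_pos: [0.5306, 0.2271, 0.2584]
eef_rot: [-3.14, -0.002, 2.785]
wrist_force: [0.4, -0.3, -0.8]
opening: 0.0853
grip_force: 0.0
t: 6.22
tool_pos: [0.5309, 0.2269, 0.2589]
eef_rot: [-3.14, -0.002, 2.775]
wrist_force: [-0.2, -0.4, 0.0]
opening: 0.0856
grip_force: 0.0
6.2667 [0.53102758 0.22687025 0.25922833] [-3.14060865e+00 -1.35052964e-03  2.77454484e+00]
guess [339.09216991 156.06958758]
box [ 298   91   81  206 4767]
handle c [0.50333364 0.25918377] yaw -0.36452919750096924 ext -0.05284478251963403 0.048052696280381745
jaw ext -0.04956774298941013 0.14916653712868913 lat -0.04019465832004951 0.04192447096628207
grip est [0.50909499 0.25698534]
grip est [0.5100187  0.25663287]
grip est [0.50712004 0.25773895]
```

```bash
python3 -m jog '[{"tx":0.015,"ty":0.01,"tz":0.03,"ax":0,"ay":0,"az":0,"gripper":0.7},{"tx":0.031,"ty":0.02,"tz":0.065,"ax":0,"ay":0,"az":0,"gripper":0.6},{"tx":0.031,"ty":0.02,"tz":0.105,"ax":0,"ay":0,"az":0,"gripper":0.6},{"tx":0.031,"ty":0.02,"tz":0.145,"ax":0,"ay":0,"az":0,"gripper":0.6},{"tx":0.031,"ty":0.02,"tz":0.185,"ax":0,"ay":0,"az":0,"gripper":0.6}]'
python3 -m jog '[{"tx":0,"ty":0,"tz":0.03,"ax":0,"ay":0,"az":0,"gripper":0.5},{"tx":0,"ty":0,"tz":0.055,"ax":0,"ay":0,"az":0,"gripper":0.45},{"tx":0,"ty":0,"tz":0.066,"ax":0,"ay":0,"az":0,"gripper":0.4},{"tx":0,"ty":0,"tz":0.069,"ax":0,"ay":0,"az":0,"gripper":0.4},{"tx":0,"ty":0,"tz":0.069,"ax":0,"ay":0,"az":0,"gripper":0.4}]'
```

```text
t: 6.68
tool_pos: [0.509, 0.2569, 0.0736]
eef_rot: [3.141, 0.001, 2.776]
wrist_force: [0.6, -0.3, -0.3]
opening: 0.0513
grip_force: 0.0
t: 7.1
tool_pos: [0.5095, 0.2567, 0.0061]
eef_rot: [-3.141, -0.0, 2.777]
wrist_force: [0.6, 1.0, 1.3]
opening: 0.034
grip_force: 0.0
```

```bash
python3 -m jog '[{"tx":0,"ty":0,"tz":0.002,"ax":0,"ay":0,"az":0,"gripper":0.2},{"tx":0,"ty":0,"tz":0.002,"ax":0,"ay":0,"az":0,"gripper":0.1},{"tx":0,"ty":0,"tz":0.002,"ax":0,"ay":0,"az":0,"gripper":0.1},{"tx":0,"ty":0,"tz":0.002,"ax":0,"ay":0,"az":0,"gripper":0.1},{"tx":0,"ty":0,"tz":0.002,"ax":0,"ay":0,"az":0,"gripper":0.1}]' 100
python3 -m jog '[{"tx":0,"ty":0,"tz":-0.02,"ax":0,"ay":0,"az":0,"gripper":0.1},{"tx":0,"ty":0,"tz":-0.055,"ax":0,"ay":0,"az":0,"gripper":0.1},{"tx":0,"ty":0,"tz":-0.095,"ax":0,"ay":0,"az":0,"gripper":0.1},{"tx":0,"ty":0,"tz":-0.13,"ax":0,"ay":0,"az":0,"gripper":0.1},{"tx":0,"ty":0,"tz":-0.145,"ax":0,"ay":0,"az":0,"gripper":0.1}]'
```

```text
t: 7.52
tool_pos: [0.5107, 0.2572, 0.0062]
eef_rot: [3.139, 0.003, 2.778]
wrist_force: [-0.8, 0.2, 7.1]
opening: 0.0191
grip_force: 99.1
t: 7.93
tool_pos: [0.5112, 0.2575, 0.1548]
eef_rot: [3.136, 0.006, 2.778]
wrist_force: [0.1, 0.2, -2.0]
opening: 0.0189
grip_force: 98.7
```

```bash
python3 -m jog '[{"tx":0.035,"ty":0,"tz":0.003,"ax":0,"ay":0,"az":0,"gripper":0.1},{"tx":0.05,"ty":-0.025,"tz":0.005,"ax":0,"ay":0,"az":0,"gripper":0.1},{"tx":0.05,"ty":-0.06,"tz":0.005,"ax":0,"ay":0,"az":0,"gripper":0.1},{"tx":0.05,"ty":-0.095,"tz":0.005,"ax":0,"ay":0,"az":0,"gripper":0.1},{"tx":0.05,"ty":-0.125,"tz":0.005,"ax":0,"ay":0,"az":0,"gripper":0.1}]'
python3 -m jog '[{"tx":0,"ty":-0.03,"tz":0,"ax":0,"ay":0,"az":3,"gripper":0.1},{"tx":0,"ty":-0.055,"tz":0,"ax":0,"ay":0,"az":6,"gripper":0.1},{"tx":0,"ty":-0.066,"tz":0,"ax":0,"ay":0,"az":6,"gripper":0.1},{"tx":0,"ty":-0.066,"tz":0,"ax":0,"ay":0,"az":6,"gripper":0.1},{"tx":0,"ty":-0.066,"tz":0,"ax":0,"ay":0,"az":6,"gripper":0.1}]'
python3 - <<'E'
from h import *
s=manip.read_state();print(s["t"],s["tool_pos"],s["eef_rot"],s["joint_positions"].round(2))
im=eyes.capture("top");S=eyes.capture("scene")
cv2.imwrite("pics/t6.png",im);cv2.imwrite("pics/s6.png",S)
cm=eyes.camera_model("scene");u,v=proj(cm,[.53,.04,.15]).astype(int);print(u,v)
a=cv2.resize(S[v-60:v+60,u-80:u+80],None,fx=5,fy=5,interpolation=cv2.INTER_CUBIC)
cv2.imwrite("pics/c6.png",a)
E
```

```text
t: 8.35
tool_pos: [0.4165, 0.1566, 0.1445]
eef_rot: [-3.141, -0.0, 2.779]
wrist_force: [1.4, -0.1, -2.4]
opening: 0.0187
grip_force: 98.8
t: 8.77
tool_pos: [0.3952, 0.0961, 0.1447]
eef_rot: [3.14, 0.001, 2.673]
wrist_force: [0.8, 0.8, -2.8]
opening: 0.0187
grip_force: 98.8
8.7667 [0.39516615 0.09613561 0.1447236 ] [3.14044912e+00 8.69614539e-04 2.67268405e+00] [ 0.05  0.23  1.96  0.    0.95 -1.05]
348 227
```

View pics/c6.png

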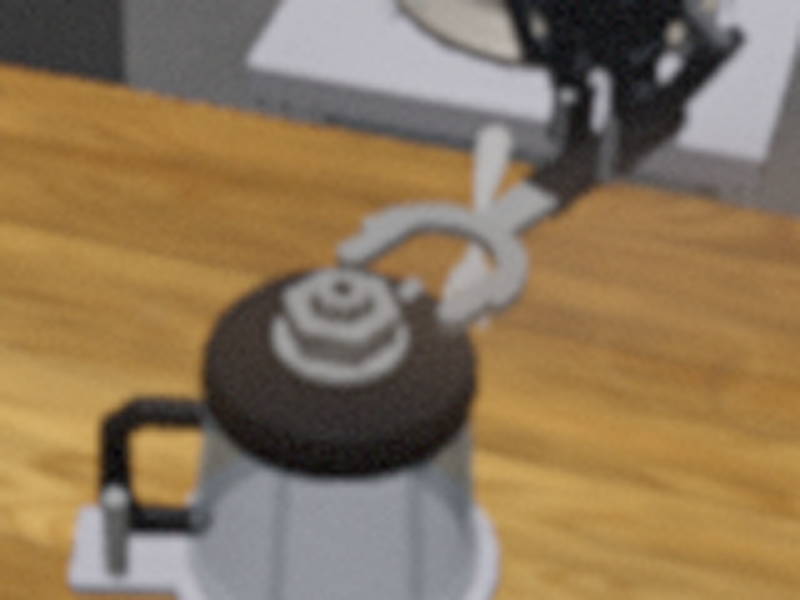

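The crop shows the jaw level, just short of the nut and facing it, with prong tips at crop pixels (345,255) and (452,320). I'll raise 5 mm and check the tip line against the axis.

```bash
python3 -m jog '[{"tx":0,"ty":0,"tz":-0.005,"ax":0,"ay":0,"az":0,"gripper":0.1},{"tx":0,"ty":0,"tz":-0.005,"ax":0,"ay":0,"az":0,"gripper":0.1},{"tx":0,"ty":0,"tz":-0.005,"ax":0,"ay":0,"az":0,"gripper":0.1}]'
python3 - <<'E'
from h import *
cm=eyes.camera_model("scene")
a=plane(cm,268+345/5,167+255/5,.150)[:2];b=plane(cm,268+452/5,167+320/5,.150)[:2];m=(a+b)/2
t=np.array([.3952,.0961]);d=m-t;print(a,b,m,"yaw",np.arctan2(d[1],d[0]),np.hypot(*d))
s=plane(cm,268+343/5,167+288/5,.168);print("socket by scene",s)
n=np.array([.5515,.0194])-t;print("nut dir",np.arctan2(n[1],n[0]),np.hypot(*n))
E
```

```text
t: 9.12
tool_pos: [0.3951, 0.0967, 0.1495]
eef_rot: [3.141, 0.001, 2.675]
wrist_force: [0.1, 0.2, -2.5]
opening: 0.0191
grip_force: 98.8
[0.50598614 0.00749164] [0.535268   0.06455517] [0.52062707 0.0360234 ] yaw -0.4466876552652917 0.13907245124076875
socket by scene [0.55100838 0.01951107 0.168     ]
nut dir -0.4561984788700248 0.17410508321126067
```

```bash
python3 -m jog '[{"tx":-0.015,"ty":0.0015,"tz":0,"ax":0,"ay":0,"az":0,"gripper":0.1},{"tx":-0.025,"ty":0.0015,"tz":0,"ax":0,"ay":0,"az":0,"gripper":0.1},{"tx":-0.035,"ty":0.0015,"tz":0,"ax":0,"ay":0,"az":0,"gripper":0.1},{"tx":-0.04,"ty":0.0015,"tz":0,"ax":0,"ay":0,"az":0,"gripper":0.1}]'
python3 -m jog '[{"tx":-0.007,"ty":0,"tz":0,"ax":0,"ay":0,"az":0,"gripper":0.1},{"tx":-0.014,"ty":0,"tz":0,"ax":0,"ay":0,"az":0,"gripper":0.1},{"tx":-0.02,"ty":0,"tz":0,"ax":0,"ay":0,"az":0,"gripper":0.1},{"tx":-0.02,"ty":0,"tz":0,"ax":0,"ay":0,"az":0,"gripper":0.1}]'
```

```text
t: 9.45
tool_pos: [0.4324, 0.0788, 0.1493]
eef_rot: [3.141, 0.001, 2.673]
wrist_force: [1.0, -0.2, -2.4]
opening: 0.0185
grip_force: 98.8
t: 9.78
tool_pos: [0.45, 0.0697, 0.1493]
eef_rot: [3.141, 0.001, 2.673]
wrist_force: [-0.5, 0.1, -3.3]
opening: 0.019
grip_force: 98.8
```

```bash
python3 -m jog '[{"tx":-0.0006,"ty":0.0118,"tz":0,"ax":0,"ay":0,"az":6,"gripper":0.1},{"tx":-0.0025,"ty":0.0236,"tz":0,"ax":0,"ay":0,"az":12,"gripper":0.1},{"tx":-0.0055,"ty":0.035,"tz":0,"ax":0,"ay":0,"az":18,"gripper":0.1},{"tx":-0.0098,"ty":0.0461,"tz":0,"ax":0,"ay":0,"az":24,"gripper":0.1},{"tx":-0.0152,"ty":0.0567,"tz":0,"ax":0,"ay":0,"az":30,"gripper":0.1}]' 120
python3 -c "
from h import *;s=manip.read_state();p=s['tool_pos'][:2];n=np.array([.5515,.0194])-p;print(np.hypot(*n),np.arctan2(n[1],n[0])+np.pi,s['moment'],s['joint_positions'].round(2))"
```

```text
t: 10.2
tool_pos: [0.4881, 0.1151, 0.1493]
eef_rot: [3.141, -0.001, 2.146]
wrist_force: [1.0, 0.6, -3.8]
opening: 0.0184
grip_force: 121.9
0.11477306101085859 2.156174770547605 [ 0.17410984 -0.13952865  0.35641582] [ 0.08  0.38  1.71  0.    1.05 -0.5 ]
```

```bash
python3 -m jog '[{"tx":-0.001,"ty":0.0118,"tz":0,"ax":0,"ay":0,"az":6,"gripper":0.1},{"tx":-0.0035,"ty":0.0236,"tz":0,"ax":0,"ay":0,"az":12,"gripper":0.1},{"tx":-0.0065,"ty":0.035,"tz":0,"ax":0,"ay":0,"az":18,"gripper":0.1},{"tx":-0.0078,"ty":0.0388,"tz":0,"ax":0,"ay":0,"az":20,"gripper":0.1}]' 120
python3 - <<'E'
from h import *
s=manip.read_state();p=s['tool_pos'][:2];n=np.array([.5515,.0194])-p;print(s['t'],np.hypot(*n),np.arctan2(n[1],n[0])+np.pi,s['moment'],s['joint_positions'].round(2))
T=eyes.capture("top");S=eyes.capture("scene");cv2.imwrite("pics/t7.png",T);cv2.imwrite("pics/s7.png",S)
o=[cv2.resize(im[v-40:v+40,u-40:u+40],(400,400),interpolation=cv2.INTER_CUBIC) for im,(u,v) in((i,proj(eyes.camera_model(c),[.5515,.0194,.15]).astype(int)) for i,c in((T,"top"),(S,"scene")))]
cv2.imwrite("pics/c7.png",np.hstack(o))
for c in("top","scene"):print(proj(eyes.camera_model(c),[.5515,.0194,.15]).astype(int))
E
```

```text
t: 10.53
tool_pos: [0.5254, 0.1307, 0.1491]
eef_rot: [3.141, -0.002, 1.796]
wrist_force: [-1.3, 5.4, -2.6]
opening: 0.018
grip_force: 121.9
10.5333 0.11426238498951118 1.8009190619921083 [1.0328311  0.17099624 0.28149373] [ 0.1   0.45  1.6   0.    1.09 -0.13]
[308 240]
[336 231]
```

View pics/c7.png

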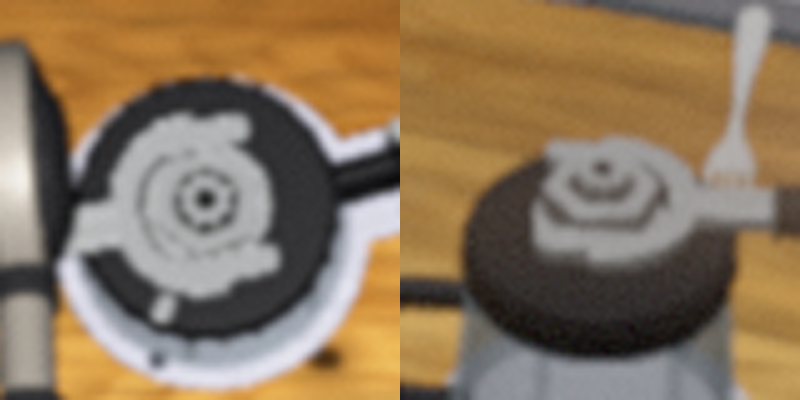

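```bash
python3 -m jog '[{"tx":-0.0008,"ty":0.0099,"tz":0,"ax":0,"ay":0,"az":5,"gripper":0.1},{"tx":-0.0016,"ty":0.0187,"tz":0,"ax":0,"ay":0,"az":9.5,"gripper":0.1},{"tx":-0.0016,"ty":0.0187,"tz":0,"ax":0,"ay":0,"az":9.5,"gripper":0.1},{"tx":-0.0016,"ty":0.0187,"tz":0,"ax":0,"ay":0,"az":9.5,"gripper":0.1}]' 120
python3 - <<'E'
from h import *
s=manip.read_state();p=s['tool_pos'][:2];n=np.array([.5515,.0194])-p;print(s['t'],np.hypot(*n),np.arctan2(n[1],n[0])+np.pi,s['moment'])
T=eyes.capture("top");S=eyes.capture("scene");cv2.imwrite("pics/t8.png",T);cv2.imwrite("pics/s8.png",S)
E
```

```text
t: 10.97
tool_pos: [0.5435, 0.1326, 0.1491]
eef_rot: [3.141, -0.002, 1.635]
wrist_force: [1.3, 4.4, -3.1]
opening: 0.0178
grip_force: 121.9
10.9667 0.11350771907428138 1.640920141817183 [ 0.88375382 -0.22990818  0.28459924]
```

```bash
python3 -m jog '[{"tx":-0.0003,"ty":-0.0079,"tz":0,"ax":0,"ay":0,"az":-4,"gripper":0.1},{"tx":0.0097,"ty":-0.0086,"tz":0,"ax":0,"ay":0,"az":-4,"gripper":0.1},{"tx":0.0297,"ty":-0.01,"tz":0,"ax":0,"ay":0,"az":-4,"gripper":0.1},{"tx":0.05,"ty":-0.0114,"tz":0,"ax":0,"ay":0,"az":-4,"gripper":0.1},{"tx":0.065,"ty":-0.0125,"tz":0,"ax":0,"ay":0,"az":-4,"gripper":0.1}]' 120
cat > tq.py <<'E'
from h import *
cm=eyes.camera_model("top");im=eyes.capture("top");cv2.imwrite("pics/t9.png",im)
g=cv2.cvtColor(im,cv2.COLOR_BGR2GRAY)
for c in np.array([[.5515,.0194],[.5525,.0190]]):
  for lo,hi,z in((.0335,.042,.141),(.045,.057,.139)):
    A=np.arange(-180,180,3); prof=[]
    for a in np.radians(A):
        v=[]
        for r in np.linspace(lo,hi,6):
            u,w=proj(cm,[c[0]+r*np.cos(a),c[1]+r*np.sin(a),z]); v.append(cv2.getRectSubPix(g,(1,1),(u,w))[0,0])
        prof.append(np.mean(v))
    prof=np.array(prof); w=np.clip(prof-np.median(prof)-15,0,None); k=w>0
    print(c,lo,[(int(a),int(x)) for a,x in zip(A[k],w[k])])
E
python3 tq.py
```

```text
t: 11.48
tool_pos: [0.5262, 0.1967, 0.1494]
eef_rot: [-3.141, -0.0, 1.703]
wrist_force: [-0.6, -0.4, -3.2]
opening: 0.0179
grip_force: 121.9
[0.5515 0.0194] 0.0335 [(156, 15), (159, 39), (162, 60), (165, 68), (168, 59), (171, 39), (174, 17), (177, 0)]
[0.5515 0.0194] 0.045 [(54, 9), (57, 53), (60, 81), (63, 87), (66, 81), (69, 60), (72, 20), (123, 32), (126, 66), (129, 86), (132, 90), (135, 79), (138, 44), (141, 2), (153, 17), (156, 66), (159, 88), (162, 68), (165, 25)]
[0.5525 0.019 ] 0.0335 [(156, 17), (159, 44), (162, 67), (165, 78), (168, 70), (171, 48), (174, 22), (177, 2)]
[0.5525 0.019 ] 0.045 [(57, 37), (60, 73), (63, 86), (66, 84), (69, 70), (72, 34), (123, 16), (126, 50), (129, 73), (132, 82), (135, 74), (138, 44), (141, 3), (153, 16), (156, 66), (159, 92), (162, 71), (165, 24)]
```

The tongue is about 6° short of the mark (q about 3.3). I'll re-engage and add about 5°.

```bash
python3 -m jog '[{"tx":-0.02,"ty":0,"tz":0,"ax":0,"ay":0,"az":0,"gripper":0.1},{"tx":-0.038,"ty":0,"tz":0,"ax":0,"ay":0,"az":0,"gripper":0.1},{"tx":-0.053,"ty":0,"tz":0,"ax":0,"ay":0,"az":0,"gripper":0.1},{"tx":-0.065,"ty":0,"tz":0,"ax":0,"ay":0,"az":0,"gripper":0.1},{"tx":-0.065,"ty":0,"tz":0,"ax":0,"ay":0,"az":0,"gripper":0.1}]' 120
python3 -m jog '[{"tx":-0.0006,"ty":0.0118,"tz":0,"ax":0,"ay":0,"az":6,"gripper":0.1},{"tx":-0.0015,"ty":0.0177,"tz":0,"ax":0,"ay":0,"az":9,"gripper":0.1},{"tx":-0.0015,"ty":0.0187,"tz":0,"ax":0,"ay":0,"az":9.5,"gripper":0.1},{"tx":-0.0015,"ty":0.0187,"tz":0,"ax":0,"ay":0,"az":9.5,"gripper":0.1},{"tx":-0.0015,"ty":0.0187,"tz":0,"ax":0,"ay":0,"az":9.5,"gripper":0.1}]' 120
python3 -m jog '[{"tx":-0.0003,"ty":-0.0079,"tz":0,"ax":0,"ay":0,"az":-4,"gripper":0.1},{"tx":0.0097,"ty":-0.0086,"tz":0,"ax":0,"ay":0,"az":-4,"gripper":0.1},{"tx":0.0297,"ty":-0.01,"tz":0,"ax":0,"ay":0,"az":-4,"gripper":0.1},{"tx":0.05,"ty":-0.0114,"tz":0,"ax":0,"ay":0,"az":-4,"gripper":0.1},{"tx":0.065,"ty":-0.0125,"tz":0,"ax":0,"ay":0,"az":-4,"gripper":0.1}]' 120
python3 tq.py
```

```text
t: 11.95
tool_pos: [0.536, 0.1291, 0.1495]
eef_rot: [3.141, 0.001, 1.702]
wrist_force: [1.3, -1.0, -2.8]
opening: 0.018
grip_force: 121.9
t: 12.37
tool_pos: [0.5542, 0.132, 0.1493]
eef_rot: [3.141, 0.001, 1.541]
wrist_force: [2.5, -2.8, -2.4]
opening: 0.0179
grip_force: 121.9
t: 12.78
tool_pos: [0.5429, 0.1997, 0.1494]
eef_rot: [-3.141, -0.001, 1.608]
wrist_force: [-0.6, -0.1, -2.6]
opening: 0.018
grip_force: 121.9
[0.5515 0.0194] 0.0335 [(150, 3), (153, 27), (156, 51), (159, 66), (162, 65), (165, 49), (168, 25), (171, 3)]
[0.5515 0.0194] 0.045 [(51, 20), (54, 59), (57, 76), (60, 76), (63, 60), (66, 24), (117, 15), (120, 51), (123, 73), (126, 78), (129, 69), (132, 35), (153, 17), (156, 67), (159, 87), (162, 69), (165, 25)]
[0.5525 0.019 ] 0.0335 [(150, 9), (153, 35), (156, 60), (159, 75), (162, 74), (165, 59), (168, 33), (171, 7)]
[0.5525 0.019 ] 0.045 [(51, 8), (54, 47), (57, 73), (60, 78), (63, 70), (66, 40), (69, 1), (117, 1), (120, 35), (123, 60), (126, 69), (129, 63), (132, 36), (153, 17), (156, 67), (159, 92), (162, 72), (165, 24)]
```

```bash
python3 -m jog '[{"tx":0.035,"ty":-0.01,"tz":0,"ax":0,"ay":0,"az":0,"gripper":0.1},{"tx":0.07,"ty":-0.02,"tz":0.01,"ax":0,"ay":0,"az":0,"gripper":0.1},{"tx":0.09,"ty":-0.02,"tz":0.04,"ax":0,"ay":0,"az":0,"gripper":0.1},{"tx":0.09,"ty":-0.02,"tz":0.075,"ax":0,"ay":0,"az":0,"gripper":0.1},{"tx":0.09,"ty":-0.02,"tz":0.11,"ax":0,"ay":0,"az":0,"gripper":0.1}]'
python3 -m jog '[{"tx":0,"ty":0,"tz":0.015,"ax":0,"ay":0,"az":0,"gripper":0.1},{"tx":0,"ty":0,"tz":0.025,"ax":0,"ay":0,"az":0,"gripper":0.1},{"tx":0,"ty":0,"tz":0.03,"ax":0,"ay":0,"az":0,"gripper":0.1},{"tx":0,"ty":0,"tz":0.032,"ax":0,"ay":0,"az":0,"gripper":0.1},{"tx":0,"ty":0,"tz":0.032,"ax":0,"ay":0,"az":0,"gripper":0.1}]'
```

```text
t: 13.25
tool_pos: [0.5196, 0.2891, 0.0388]
eef_rot: [3.14, -0.001, 1.611]
wrist_force: [0.5, -0.9, -3.2]
opening: 0.0179
grip_force: 121.9
t: 13.67
tool_pos: [0.5209, 0.287, 0.0081]
eef_rot: [3.14, -0.001, 1.608]
wrist_force: [0.4, 0.4, -2.7]
opening: 0.0183
grip_force: 121.8
```

Still hanging; a little lower, then release and rise.

```bash
python3 -m jog '[{"tx":0,"ty":0,"tz":0.001,"ax":0,"ay":0,"az":0,"gripper":0.1},{"tx":0,"ty":0,"tz":0.002,"ax":0,"ay":0,"az":0,"gripper":0.1},{"tx":0,"ty":0,"tz":0.002,"ax":0,"ay":0,"az":0,"gripper":0.1}]'
python3 -m jog '[{"tx":0,"ty":0,"tz":0.002,"ax":0,"ay":0,"az":0,"gripper":0.3},{"tx":0,"ty":0,"tz":0.002,"ax":0,"ay":0,"az":0,"gripper":0.6},{"tx":0,"ty":0,"tz":0.002,"ax":0,"ay":0,"az":0,"gripper":0.6},{"tx":0,"ty":0,"tz":-0.01,"ax":0,"ay":0,"az":0,"gripper":0.6},{"tx":0,"ty":0,"tz":-0.04,"ax":0,"ay":0,"az":0,"gripper":0.6}]'
python3 -m jog '[{"tx":0.02,"ty":0,"tz":-0.04,"ax":0,"ay":0,"az":0,"gripper":0.8},{"tx":0.04,"ty":0,"tz":-0.08,"ax":0,"ay":0,"az":0,"gripper":0.8},{"tx":0.06,"ty":-0.03,"tz":-0.12,"ax":0,"ay":0,"az":0,"gripper":0.8},{"tx":0.06,"ty":-0.06,"tz":-0.16,"ax":0,"ay":0,"az":0,"gripper":0.8},{"tx":0.06,"ty":-0.06,"tz":-0.16,"ax":0,"ay":0,"az":0,"gripper":0.8}]'
python3 tq.py
python3 -c "
from h import *;cv2.imwrite('pics/c10.png',np.hstack([cv2.resize(cv2.imread('pics/t9.png')[120:320,150:400],(500,400)),cv2.resize(eyes.capture('scene')[180:400,290:480],(300,400))]))"
```

```text
t: 13.92
tool_pos: [0.5213, 0.2869, 0.0065]
eef_rot: [3.139, -0.001, 1.608]
wrist_force: [1.3, 0.3, -1.0]
opening: 0.0181
grip_force: 122.2
t: 14.33
tool_pos: [0.518, 0.2856, 0.0429]
eef_rot: [-3.134, 0.002, 1.608]
wrist_force: [-0.3, 0.1, -0.2]
opening: 0.0512
grip_force: 0.0
t: 14.75
tool_pos: [0.457, 0.3457, 0.2102]
eef_rot: [3.137, -0.003, 1.61]
wrist_force: [0.1, 1.5, 0.5]
opening: 0.0682
grip_force: 0.0
[0.5515 0.0194] 0.0335 [(150, 4), (153, 28), (156, 53), (159, 69), (162, 66), (165, 49), (168, 25), (171, 4)]
[0.5515 0.0194] 0.045 [(153, 18), (156, 68), (159, 89), (162, 69), (165, 24)]
[0.5525 0.019 ] 0.0335 [(150, 9), (153, 35), (156, 62), (159, 77), (162, 74), (165, 57), (168, 32), (171, 8)]
[0.5525 0.019 ] 0.045 [(153, 17), (156, 68), (159, 93), (162, 72), (165, 23)]
```

View pics/c10.png

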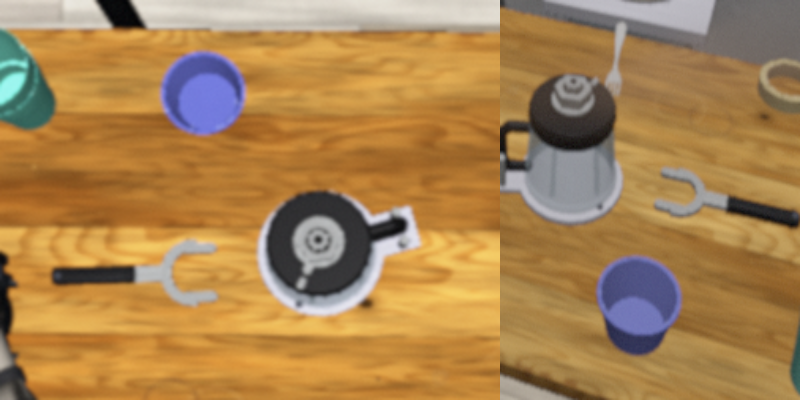

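The spanner lies flat on the table, clear of the stand (prong tips near (215,270) in the crop, stand edge at (258,250)). The tongue at (308,268) points at the mark at (301,283).

```bash
python3 -c "
from station import order;print(order.job_done())"
```

```text
the job is handed in; nothing more can be done
None
```

I handed the job in: the nut was turned hand-tight with the gripper, then tightened with the spanner until its tongue was within about 2° of the mark by the top camera, and the spanner lies flat on the table clear of the stand; no verdict came back.

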